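Re-arm the test fixture: shut its lid and press the sunken interlock reset

ROBOT

A 7-joint arm with a two-finger parallel gripper is mounted at the origin on the work surface. World frame = base frame: x ahead of the robot, y to its left, z up, the work surface at z = 0. Lengths are in m, angles in rad, forces in N, time in s.
With the tool pointing down it reaches from about 0.425 to 0.925 m from the base axis. Payload 6.8 kg.
Tool frame: the origin (TCP) lies at the very end of the fingers, on their centre line; the grasp point (between the pads) lies 19 mm behind it; z points along the fingers, y is the direction in which the jaws open and shut (so a half turn about z gives the same grasp; the last joint's range is limited). The gripper opens to 85 mm and grips with 20 to 120 N. Pads are 22 mm wide; open, the fingers measure 114 mm over their backs; the gripper's body (76 mm by 85 mm) begins 54 mm behind the grasp point. The pads swing forward as they close: fully open they stand 13 mm farther back than shut.
Start: joints at [1.007, 0.477, 0.022, 1.555, -0.011, 1.109, -0.083], TCP at [0.297, -0.606, 0.231] pointing down, gripper open.
Joint ranges: [-2.96, 2.96], [-0.34, 2.1], [-1.41, 1.46], [0.24, 2.44], [-1.37, 4.51], [0.17, 1.92], [-2.96, 2.96]. Speed limits (rad/s): [2.39, 2.39, 3.14, 3.14, 3.14, 3.14, 3.14].

INTERFACE

Orientations are given as a rotation vector (axis times angle).
In Python, from bench import monitor, viewer, job gives the robot as it stands. The module is installed in compiled form; this text tells all that it offers.
- The arm moves only by the tool drive_tool, never from a script. Its argument "commands" is a list of rows, each an object with "linear": the shift along the tool's x, y, z in m, a list of three; "dr": the turn, a rotation vector about the tool's x, y, z in degrees, a list of three; "jaw": the closure, from 0 (fully open) to 1 (shut). A call has 1 to 8 rows; each row shifts and turns the pose as measured when the row begins, along the tool's axes as they then stand; what a row does not reach is not made up. A row lasts 1/8 s, in which the tool goes at most 62.5 mm and 10.7 degrees, less where a joint would pass 70% of its speed; a pose out of reach is approached as far as the arm can. A call is refused whole if a number of a shift passes 0.0625 or a number of a turn 10.7, either way. A call with a gripper value outside its range is refused whole. The fingers move at their own pace and stop on an object; "force" is the grip in N (left out, the last holds). Time passes only in rows, so rows that do not move let the fingers close. It gives the time, the measured TCP pose, the force and the opening at its end, in the units of the state.
- monitor.get_obs(): the state, without advancing time (a new reading comes with each control period).
- viewer.grab_frame(name): name is "scene" or "top" or "wrist"; returns the picture (480x640x3 uint8, red, green, blue); there is no depth.
- viewer.calibration(name): a dict with "K" (3x3 intrinsics, pixels), "R" (3x3) and "t" (3): a world point X has camera coordinates R X + t. Camera axes: x right, y down, z forward; pixel columns grow to the right and rows downward; lengths in m; the calibration is good to about 2 mm. A picture is of the moment at which its call begins: read the wrist's pose just before it. calibration takes no time and is no camera call; for the wrist camera it gives the pose at the moment of the call.
- job.hand_in(): hands the job in, once; it reports no verdict.
The state is a dict: "clock": time; "joints": joint angles; "qvel": joint speeds; "tau": joint torques, N m; "tcp_pos": TCP position; "orientation": TCP orientation; "contact_force": force on the tool from outside, world axes, zero at the start; "moment": the same for the moment, N m; "grip_width": finger opening in m.
Only numpy, scipy, OpenCV 4.12 (cv2) and the standard library are available. Lean on these libraries where they do the work, as an engineer would, in place of code of your own. Each camera call takes 0.05 s, during which the arm holds its last target.

TASK

The interlock of the test fixture has tripped because its clear lid was left ajar. Gently push the lid down until it is fully shut; only then reach a fingertip into the round well on top of the interlock unit, press the sunken reset key fully down and let it come back up. Only push and press: do not lift the lid any further, do not lift or shove the unit, do not press the raised mushroom stop key beside the well, and leave everything else on the bench where it is.

Things in the scene. Friction and masses are not known exactly. Their poses are not given: they have to be found in the camera images.
- fixture: Test fixture, fixed to the bench: open grey sheet-metal tub 220 (x) x 260 (y) mm with a circuit board inside, on a brown base board 230 x 270 mm. The tub's rim is 85 mm above the bench. Origin at the centre of its underside, z up; its front, with a row of sockets, looks along its own -x; the lid is hinged along its far (+x) upper rim.
- lid (a joint): Opening angle of the lid, rad: 0 = shut, flush on the tub; positive = front edge raised; starts between 0.45 and 0.85. A stiff friction hinge keeps it where it is left; pushing the front rail down takes about 2 N. The lid is a clear hood 220 x 260 mm, 39 mm high, with a 36 mm wide aluminium rail along the front of its upper face and a steel pull bar on its front side (not needed).
- lid_rail (a point): Middle of the aluminium front rail, on the lid's upper face: the place to push. It moves with the lid: in the lid's axes it lies 204 mm in -x and 39 mm in +z from the hinge line. Its z axis is the lid's upward normal, its y axis is parallel to the hinge, its -x axis points to the lid's front edge, 18 mm further. With the lid shut it is 124 mm above the bench.
- lid_hinge (a point): Middle of the hinge line, 85 mm above the bench (does not move with the lid). The hinge runs along its y axis; x and z are those of the fixture.
- unit: Interlock unit: loose, heavy (about 1.6 kg) grey metal case on rubber feet, 150 (x) x 200 (y) mm, flat top deck 78 mm above the bench. Origin at the centre of its underside, z up. The well with the reset key is in the top at y = +48 mm, the raised stop key at y = -52 mm.
- well_mouth (a point): Centre of the mouth of the round well, at the top of its black collar, 86 mm above the bench; z axis up, out of the well. The well is 50 mm in diameter (collar 62 mm outside, standing 8 mm above the deck) and 44 mm deep. The sunken reset key stands centred in it: a round flat-topped white key 32 mm in diameter, its top 22 mm below the mouth when up.
- reset_key (a joint): Travel of the sunken reset key, m: 0 = up, 0.006 = fully down (28 mm below the mouth). Spring return: about 1 N to start, 4 N fully down.
- stop_top (a point): Top centre of the raised stop key, a white mushroom 40 mm in diameter standing 25 mm above the deck, 100 mm from the well's centre. Not to be pressed.
- stop_key (a joint): Travel of the stop key, m: 0 = up, 0.006 = down. It is to stay up.
- meter: Handheld multimeter lying on its back, 150 x 75 x 30 mm. Its origin is at the centre of its underside. A bystander: leave it alone.
- capacitor: Black upright capacitor can, 48 mm in diameter, 66 mm tall with its terminals. Its origin is at the centre of its underside. A bystander: leave it alone.
- core: Dark steel ring core lying flat, 56 mm outside, 28 mm inside, 18 mm thick. Its origin is at the centre of its underside. A bystander: leave it alone.
- driver: Screwdriver lying on the bench, about 200 mm long. A bystander: leave it alone.
- reel: Solder reel standing on end, 56 mm in diameter, 40 mm tall. Its origin is at the centre of its underside. A bystander: leave it alone.
- heatsink: Finned aluminium heat sink, 80 x 60 x 36 mm. Its origin is at the centre of its underside. A bystander: leave it alone.
- parts_tray: Black compartment tray with small parts, 90 x 140 x 28 mm. Its origin is at the centre of its underside. A bystander: leave it alone.

How it is judged:
By the outcome, as a careful person would: the job done as asked, in the order asked, and still so for the second after the job is handed in, with the robot touching nothing.
It also fails if it takes over 48 s, if anything falls off the work surface, if the arm or the gripper's body presses on something with over 40 N, if the wrist force passes 120 N, or if a joint passes its speed limit or range.

## Working session

There is one attempt and no reset: what is moved stays moved. The work goes in short steps, Python scripts to look and compute and a tool call to move; the robot and the scene stay as the last step left them, time stands still between calls to the robot, and variables do not carry over. Pictures are saved under pics/ and viewed, and the job is handed in when it is done.

Besides the shell and the picture viewer there is one more tool, called after "Emit:" in YAML: its name, and indented under it one key for each argument. drive_tool: Moves the arm, as the interface text tells. Its arguments: {"type":"object","properties":{"commands":{"type":"array"},"force":{"type":"number"}},"required":["commands"]}

```bash
mkdir -p pics
python3 - <<'E'
from bench import monitor, viewer
import cv2,numpy as np
o=monitor.get_obs(); print({k:np.round(v,3).tolist() for k,v in o.items()})
for n in ("scene","top","wrist"):
    c=viewer.calibration(n); print(n,np.round(c["K"],1).tolist(),np.round(c["R"],4).tolist(),np.round(c["t"],4).tolist())
    cv2.imwrite(f"pics/{n}0.png",viewer.grab_frame(n)[:,:,::-1])
E
```

```text
{'clock': 0.0, 'joints': [1.007, 0.478, 0.022, 1.556, -0.012, 1.109, -0.083], 'qvel': [0.001, -0.0, -0.001, -0.0, -0.002, 0.002, -0.0], 'tau': [0.0, -59.645, 1.608, -28.12, 0.012, 0.009, 0.0], 'tcp_pos': [0.297, -0.606, 0.23], 'orientation': [-3.059, -0.709, 0.001], 'contact_force': [0.091, -0.379, -0.27], 'moment': [-0.044, -0.0, 0.03], 'grip_width': 0.085}
scene [[468.2, 0.0, 306.2], [0.0, 468.2, 226.3], [0.0, 0.0, 1.0]] [[0.1393, 0.9902, -0.0132], [0.6224, -0.0979, -0.7765], [-0.7702, 0.1, -0.6299]] [-0.0641, -0.3152, 1.6588]
top [[579.1, 0.0, 308.3], [0.0, 579.1, 243.0], [0.0, 0.0, 1.0]] [[-0.0128, -0.9998, 0.0163], [-0.9978, 0.0117, -0.0647], [0.0645, -0.0171, -0.9978]] [-0.0131, 0.6032, 1.6795]
wrist [[340.5, 0.0, 322.8], [0.0, 340.5, 236.6], [0.0, 0.0, 1.0]] [[0.4392, -0.8984, -0.0007], [-0.865, -0.4231, 0.2697], [-0.2426, -0.1179, -0.9629]] [-0.6745, -0.0336, 0.379]
```

View pics/scene0.png

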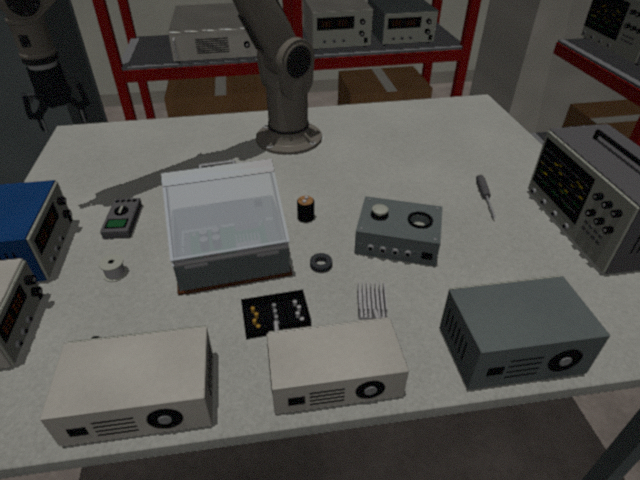

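View pics/top0.png

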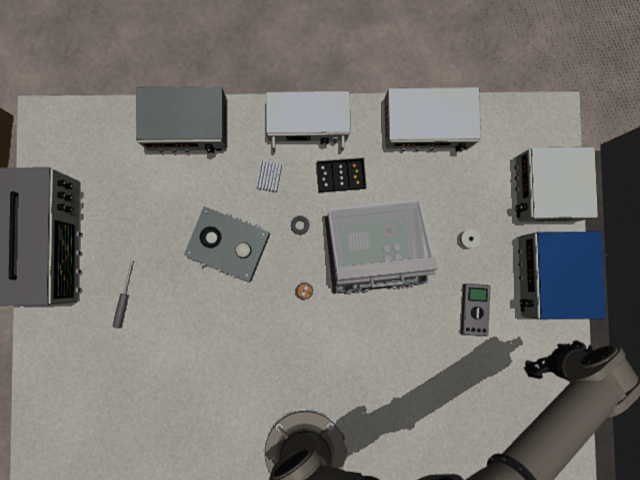

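View pics/wrist0.png

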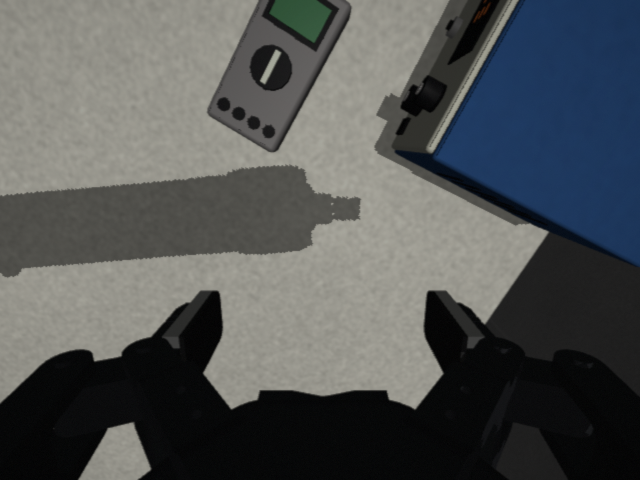

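The top view shows the fixture near (380,247), with the lid rail along row 270, and the unit near (227,243) with its well at (210,237) and stop key at (243,250). I'll enlarge these areas next.

Run:
```python
import cv2
a=cv2.imread('pics/top0.png'); b=cv2.imread('pics/scene0.png')
cv2.imwrite('pics/top_fix.png',cv2.resize(a[190:310,310:450],None,fx=5,fy=5,interpolation=cv2.INTER_CUBIC))
cv2.imwrite('pics/scene_fix.png',cv2.resize(b[150:300,150:310],None,fx=4,fy=4,interpolation=cv2.INTER_CUBIC)[:600])
cv2.imwrite('pics/top_unit.png',cv2.resize(a[195:295,175:285],None,fx=6,fy=6,interpolation=cv2.INTER_CUBIC))
cv2.imwrite('pics/scene_unit.png',cv2.resize(b[185:275,340:460],None,fx=6,fy=6,interpolation=cv2.INTER_CUBIC))
```

```text
(no output)
```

View pics/top_fix.png

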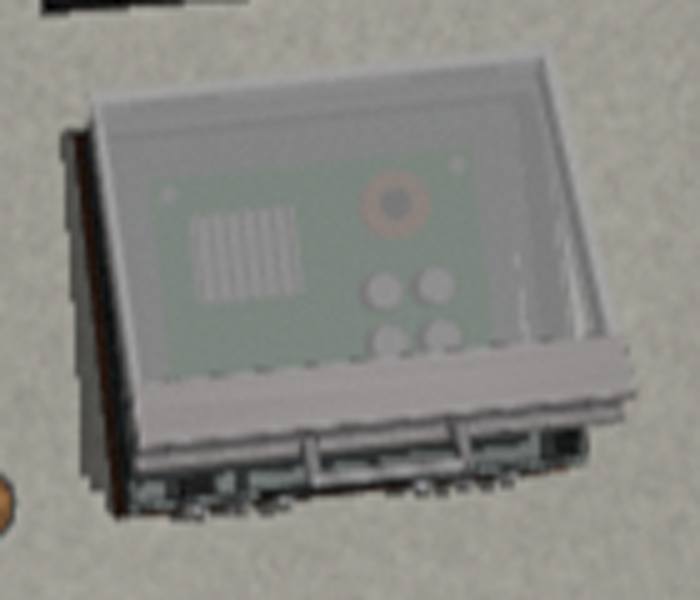

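View pics/scene_fix.png

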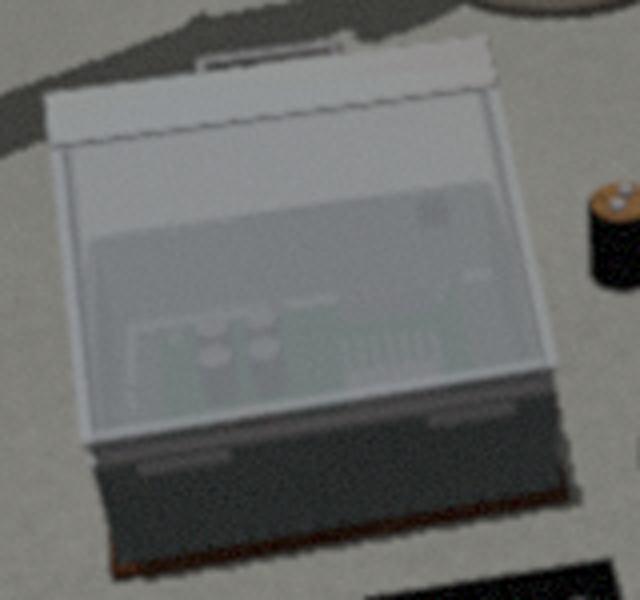

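View pics/top_unit.png

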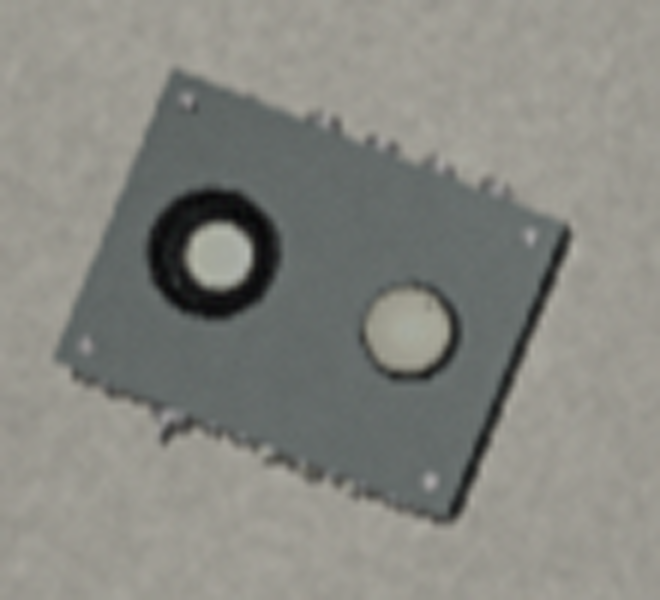

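View pics/scene_unit.png

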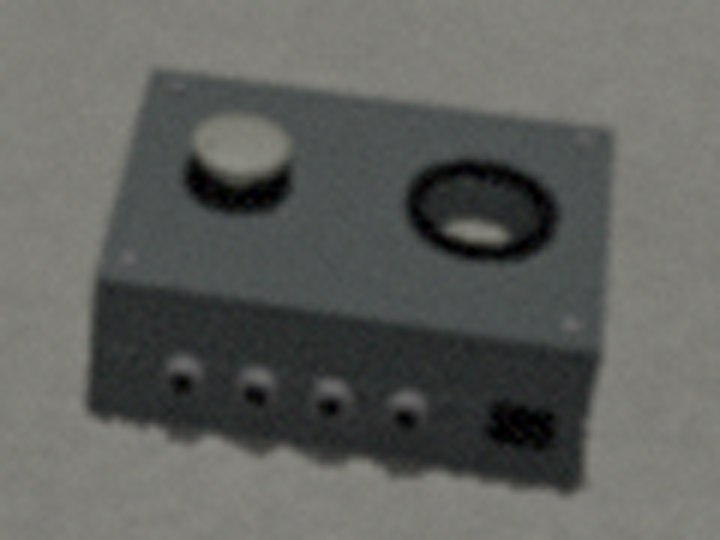

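```bash
cat > h.py <<'E'
import numpy as np,cv2
from bench import monitor,viewer
def P(n):
    c=viewer.calibration(n); return c["K"]@np.c_[c["R"],c["t"]]
def tri(n1,p1,n2,p2):
    X=cv2.triangulatePoints(P(n1),P(n2),np.float64(p1).reshape(2,1),np.float64(p2).reshape(2,1)); X=(X[:3]/X[3])[:,0]
    e=[]
    for n,p in((n1,p1),(n2,p2)):
        q=P(n)@np.r_[X,1]; e.append(np.linalg.norm(q[:2]/q[2]-p))
    return X,np.round(e,2)
def onz(n,p,z,c=None):
    c=c or viewer.calibration(n); d=c["R"].T@np.linalg.solve(c["K"],[p[0],p[1],1]); o=-c["R"].T@c["t"]
    return o+d*(z-o[2])/d[2]
E
python3 - <<'E'
from h import *
T=lambda x,y,s,ox,oy:((x+.5)/s-.5+ox,(y+.5)/s-.5+oy)
tf=lambda x,y:T(x,y,5,310,190); sf=lambda x,y:T(x,y,4,150,150)
tu=lambda x,y:T(x,y,6,175,195); su=lambda x,y:T(x,y,6,340,185)
L=[("frontL(+y)",tf(142,447),sf(490,40)),("frontR",tf(634,395),sf(46,97)),("rearL",tf(134,383),sf(497,90)),("rearR",tf(627,342),sf(52,145)),
("farL",tf(95,100),sf(553,365)),("farR",tf(545,58),sf(88,440)),
("collar",tu(213,254),su(482,211)),("key",tu(219,256),su(477,235)),("stop",tu(409,330),su(242,147)),
("capTop",(305,290),T(621,205,4,150,150))]
for n,a,b in L:
    X,e=tri("top",a,"scene",b); print(n,np.round(X,4),e)
print(onz("top",tu(213,254),.086),onz("top",tu(219,256),.064),onz("top",tu(409,330),.103))
E
```

```text
frontL(+y) [ 0.4964 -0.0901  0.2113] [1.1  1.79]
frontR [ 0.5198 -0.3486  0.2119] [0.45 0.76]
rearL [ 0.5299 -0.0883  0.1965] [0.76 1.28]
rearR [ 0.5479 -0.3477  0.197 ] [1.01 1.74]
farL [ 0.6896 -0.0748  0.1141] [0.59 1.13]
farR [ 0.7104 -0.3277  0.1124] [0.32 0.62]
collar [0.6202 0.2596 0.0791] [0.63 1.09]
key [0.6203 0.2589 0.0665] [0.71 1.22]
stop [0.5824 0.1664 0.095 ] [0.73 1.25]
capTop [ 0.4666 -0.0067  0.0571] [0.66 1.07]
[0.61915733 0.25683889 0.086     ] [0.61986925 0.25735088 0.064     ] [0.58145086 0.16366484 0.103     ]
```

```bash
cat >> h.py <<'E'
from scipy.spatial.transform import Rotation as Ro
def plan(target,yaw_y,n):
    """yaw_y: world angle of tool y axis (mod pi); tool z down. prints total tool-frame shift / n and yaw turn"""
    o=monitor.get_obs(); R=Ro.from_rotvec(o["orientation"]); M=R.as_matrix()
    best=None
    for k in(0,np.pi):
        y=np.array([np.cos(yaw_y+k),np.sin(yaw_y+k),0]); z=np.array([0,0,-1.]); G=np.c_[np.cross(y,z),y,z]
        rv=(R.inv()*Ro.from_matrix(G)).as_rotvec(degrees=True)
        if best is None or np.linalg.norm(rv)<np.linalg.norm(best):best=rv
    d=M.T@(np.array(target)-o["tcp_pos"])
    print("t",round(float(o["clock"]),2),"tcp",np.round(o["tcp_pos"],4),"F",np.round(o["contact_force"],2),"w",round(float(o["grip_width"]),4),"j7",np.round(o["joints"][6],2))
    print("tool x,y in world",np.round(M[:,0],3),np.round(M[:,1],3),np.round(M[:,2],3)); print("shift",np.round(d,4),"per row",np.round(d/n,4),"rot",np.round(best,2),"per row",np.round(best/n,2))
E
python3 -c "
from h import *
plan([.52,-.217,.29],np.pi/2+.085,14)"
```

```text
t 0.15 tcp [ 0.2969 -0.6057  0.2306] F [-0.11  0.57 -0.37] w 0.0852 j7 -0.08
tool x,y in world [ 0.898  0.44  -0.   ] [ 0.44  -0.898 -0.001] [-0.001  0.001 -1.   ]
shift [ 0.3714 -0.2509 -0.0591] per row [ 0.0265 -0.0179 -0.0042] rot [-8.000e-02  2.000e-02  2.124e+01] per row [-0.01  0.    1.52]
```

Emit:
drive_tool:
  commands:
    - {"linear":[0,0,-0.03],"dr":[0,0,0],"jaw":1}
    - {"linear":[0.02,-0.015,-0.03],"dr":[0,0,0],"jaw":1}
    - {"linear":[0.04,-0.027,0],"dr":[0,0,0],"jaw":1}
    - {"linear":[0.05,-0.034,0],"dr":[0,0,0],"jaw":1}
    - {"linear":[0.05,-0.034,0],"dr":[0,0,0],"jaw":1}
    - {"linear":[0.05,-0.034,0],"dr":[0,0,0],"jaw":1}
    - {"linear":[0.05,-0.034,0],"dr":[0,0,0],"jaw":1}
    - {"linear":[0.04,-0.027,0],"dr":[0,0,0],"jaw":1}
  force: 40

```text
clock: 1.15
tcp_pos: [0.4779, -0.2842, 0.2899]
orientation: [-3.06, -0.694, 0.005]
contact_force: [1.0, -0.2, 0.4]
grip_width: 0.0001
```

```bash
python3 -c "
from h import *
plan([.52,-.217,.29],np.pi/2+.085,4)"
```

```text
t 1.15 tcp [ 0.4779 -0.2842  0.2899] F [ 1.05 -0.18  0.41] w 0.0001 j7 -0.73
tool x,y in world [ 0.902  0.431 -0.003] [ 0.431 -0.902 -0.004] [-0.004  0.003 -1.   ]
shift [ 0.067  -0.0425 -0.0001] per row [ 0.0167 -0.0106 -0.    ] rot [-0.21  0.19 20.69] per row [-0.05  0.05  5.17]
```

Emit:
drive_tool:
  commands:
    - {"linear":[0.025,-0.016,0],"dr":[0,0,0],"jaw":1}
    - {"linear":[0.022,-0.014,0],"dr":[0,0,0],"jaw":1}
    - {"linear":[0.018,-0.011,0],"dr":[0,0,0],"jaw":1}
    - {"linear":[0,0,0],"dr":[0,0,7],"jaw":1}
    - {"linear":[0,0,0],"dr":[0,0,7],"jaw":1}
    - {"linear":[0,0,0],"dr":[0,0,7],"jaw":1}
    - {"linear":[0,0,0],"dr":[0,0,0],"jaw":1}

```text
clock: 2.02
tcp_pos: [0.5212, -0.2097, 0.2881]
orientation: [-3.133, -0.126, 0.01]
contact_force: [0.0, 0.5, 0.2]
grip_width: -0.0003
```

```bash
python3 -c "
from h import *
plan([.519,-.217,.22],np.pi/2+.085,4)
c=viewer.calibration('wrist')
cv2.imwrite('pics/w1.png',viewer.grab_frame('wrist')[:,:,::-1])
cv2.imwrite('pics/s1.png',viewer.grab_frame('scene')[:,:,::-1])
H=np.array([.6824,-.2028,.085]);fx=np.array([.9964,.085,0]);fy=np.array([-.085,.9964,0]);th=.465
for y in(-.13,0,.13):
  for a in (-.222,-.186):
    X=H+fx*(a*np.cos(th)+.039*np.sin(th))+fy*y+np.array([0,0,-a*np.sin(th)+.039*np.cos(th)])
    for n in('wrist','scene'):
      q=P(n)@np.r_[X,1]; print(n,y,a,np.round(X,3),np.round(q[:2]/q[2],1))
"
```

```text
t 2.02 tcp [ 0.5212 -0.2097  0.2881] F [0.03 0.47 0.24] w -0.0003 j7 -1.25
tool x,y in world [ 0.997  0.081 -0.006] [ 0.08  -0.997 -0.006] [-0.007  0.006 -1.   ]
shift [-0.0023  0.0075  0.0681] per row [-0.0006  0.0019  0.017 ] rot [-0.35  0.37 -0.25] per row [-0.09  0.09 -0.06]
wrist -0.13 -0.222 [ 0.513 -0.348  0.219] [528.6 278.1]
scene -0.13 -0.222 [ 0.513 -0.348  0.219] [160.4 169.5]
wrist -0.13 -0.186 [ 0.545 -0.345  0.203] [522.7 225.4]
scene -0.13 -0.186 [ 0.545 -0.345  0.203] [161.6 182.8]
wrist 0 -0.222 [ 0.502 -0.218  0.219] [333.7 278.5]
scene 0 -0.222 [ 0.502 -0.218  0.219] [216.5 162.4]
wrist 0 -0.186 [ 0.534 -0.215  0.203] [333.3 225.9]
scene 0 -0.186 [ 0.534 -0.215  0.203] [218.5 175.3]
wrist 0.13 -0.222 [ 0.491 -0.089  0.219] [140.2 278.8]
scene 0.13 -0.222 [ 0.491 -0.089  0.219] [270.6 155.5]
wrist 0.13 -0.186 [ 0.523 -0.086  0.203] [145.3 226.5]
scene 0.13 -0.186 [ 0.523 -0.086  0.203] [273.2 168.1]
```

View pics/w1.png

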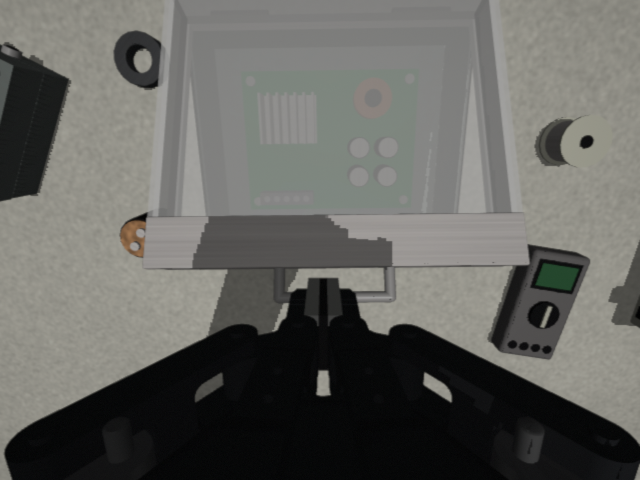

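View pics/s1.png

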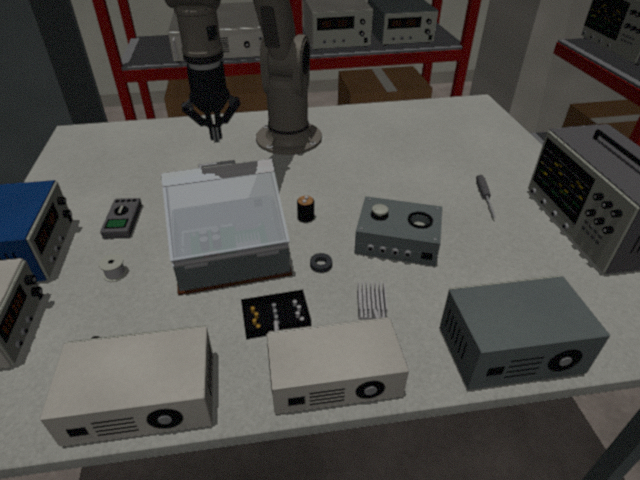

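The wrist view has the rail corners at about (145,267), (527,264), (145,213) and (524,213). That is around 12 px higher in the image than my estimate predicts. I'll reconcile this with a three-view fit.

Run:
```python
from h import *
from scipy.optimize import least_squares
T=lambda x,y,s,ox,oy:((x+.5)/s-.5+ox,(y+.5)/s-.5+oy)
tf=lambda x,y:T(x,y,5,310,190); sf=lambda x,y:T(x,y,4,150,150)
L=[("frontL",tf(142,447),sf(490,40),(144,267)),("frontR",tf(634,395),sf(46,97),(527,265)),("rearL",tf(134,383),sf(497,90),(145,213)),("rearR",tf(627,342),sf(52,145),(524,213))]
o=monitor.get_obs()
q=P("wrist")@np.r_[o["tcp_pos"],1]; print("tcp px",q[:2]/q[2])
Ps=[P(n) for n in("top","scene","wrist")]
for n,*p in L:
    def f(X): 
        r=[]
        for M,pp in zip(Ps,p):
            q=M@np.r_[X,1]; r+=list(q[:2]/q[2]-pp)
        return r
    s=least_squares(f,[.52,-.2,.2]); print(n,np.round(s.x,4),np.round(s.fun,1))
    for a,b in((("top",0),("wrist",2)),(("scene",1),("wrist",2))):
        X,e=tri(a[0],p[a[1]],b[0],p[b[1]]); print("  ",a[0],np.round(X,4),e)
```

```text
tcp px [322.98286989 297.50198531]
frontL [ 0.497  -0.0883  0.2127] [-1.8 -0.3 -1.1 -0.5  0.2 -0. ]
   top [ 0.4969 -0.092   0.2177] [0.34 3.75]
   scene [ 0.4954 -0.0861  0.2099] [0.16 0.96]
frontR [ 0.5201 -0.3486  0.2128] [-0.4 -0.1 -0.9 -0.3 -0.2 -0. ]
   top [ 0.5199 -0.3498  0.2114] [0.04 0.4 ]
   scene [ 0.5207 -0.3473  0.2127] [0.37 2.17]
rearL [ 0.532  -0.0852  0.2005] [-1.9 -0.9 -0.  -1.1  0.5  0. ]
   top [ 0.5306 -0.0891  0.2068] [0.45 4.81]
   scene [ 0.5319 -0.0848  0.1979] [0.32 1.86]
rearR [ 0.5528 -0.3462  0.1993] [-1.4 -1.8 -1.5  0.2 -0.1  0.5]
   top [ 0.5492 -0.3532  0.1864] [0.31 2.99]
   scene [ 0.5541 -0.3433  0.2011] [0.45 2.67]
```

Emit:
drive_tool:
  commands:
    - {"linear":[0.003,0.004,0.02],"dr":[0,0,0],"jaw":1}
    - {"linear":[0.003,0.004,0.02],"dr":[-0.3,0.3,0],"jaw":1}
    - {"linear":[0,0,0.015],"dr":[0,0,0],"jaw":1}
    - {"linear":[0,0,0],"dr":[0,0,0],"jaw":1}

```text
clock: 2.62
tcp_pos: [0.5278, -0.2174, 0.2319]
orientation: [-3.138, -0.139, 0.0]
contact_force: [-0.3, -0.5, -0.8]
grip_width: 0.0002
```

```bash
python3 -c "
from h import *
plan([.525,-.217,.21],np.pi/2+.085,4)
print(monitor.get_obs()['moment'])
cv2.imwrite('pics/w2.png',viewer.grab_frame('wrist')[:,:,::-1])
"
```

```text
t 2.62 tcp [ 0.5278 -0.2174  0.2319] F [-0.29 -0.47 -0.77] w 0.0002 j7 -1.24
tool x,y in world [ 0.996  0.089 -0.   ] [ 0.089 -0.996 -0.001] [-0.     0.001 -1.   ]
shift [-0.0027 -0.0007  0.0219] per row [-0.0007 -0.0002  0.0055] rot [-0.04  0.01  0.21] per row [-0.01  0.    0.05]
[0.0080268  0.00521358 0.00436295]
```

View pics/w2.png

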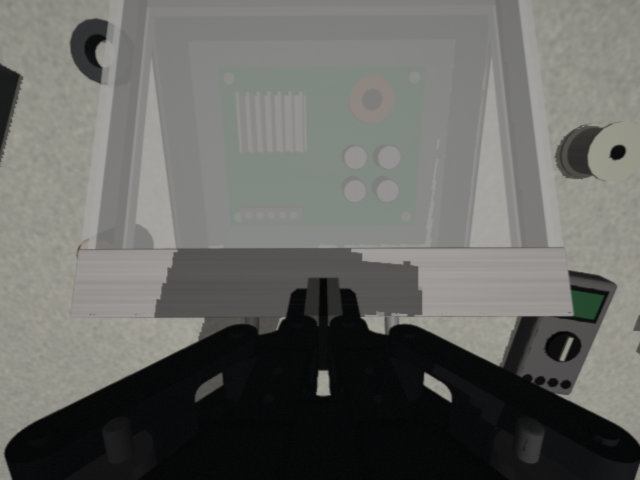

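The fingertip at (323,285) is centred over the rail, which spans rows 248–317. Next I descend slowly until it touches.

Emit:
drive_tool:
  commands:
    - {"linear":[0,0,0.006],"dr":[0,0,0],"jaw":1}
    - {"linear":[0,0,0.006],"dr":[0,0,0],"jaw":1}
    - {"linear":[0,0,0.005],"dr":[0,0,0],"jaw":1}
    - {"linear":[-0.002,0,0.005],"dr":[0,0,0],"jaw":1}
    - {"linear":[-0.002,0,0.005],"dr":[0,0,0],"jaw":1}

```text
clock: 3.3
tcp_pos: [0.5256, -0.2182, 0.2064]
orientation: [3.137, 0.14, 0.008]
contact_force: [-0.4, -0.6, 1.8]
grip_width: -0.0
```

Emit:
drive_tool:
  commands:
    - {"linear":[-0.003,0,0.005],"dr":[0,0,0],"jaw":1}
    - {"linear":[-0.003,0,0.005],"dr":[0,0,0],"jaw":1}
    - {"linear":[-0.003,0,0.005],"dr":[0,0,0],"jaw":1}
    - {"linear":[-0.003,0,0.005],"dr":[0,0,0],"jaw":1}
    - {"linear":[-0.003,0,0.005],"dr":[0,0,0],"jaw":1}
    - {"linear":[-0.003,0,0.005],"dr":[0,0,0],"jaw":1}
    - {"linear":[-0.003,0,0.005],"dr":[0,0,0],"jaw":1}

```text
clock: 4.18
tcp_pos: [0.5044, -0.2202, 0.1693]
orientation: [3.137, 0.141, 0.011]
contact_force: [1.5, 0.2, 0.4]
grip_width: 0.0001
```

```bash
python3 -c "
from h import *
plan([.496,-.2195,.154],np.pi/2+.085,4)
cv2.imwrite('pics/w3.png',viewer.grab_frame('wrist')[:,:,::-1])
"
```

```text
t 4.17 tcp [ 0.5044 -0.2202  0.1693] F [1.48 0.16 0.38] w 0.0001 j7 -1.24
tool x,y in world [0.996 0.089 0.007] [ 0.089 -0.996  0.002] [ 0.007 -0.001 -1.   ]
shift [-0.0084 -0.0015  0.0152] per row [-0.0021 -0.0004  0.0038] rot [ 0.11 -0.41  0.26] per row [ 0.03 -0.1   0.06]
```

View pics/w3.png

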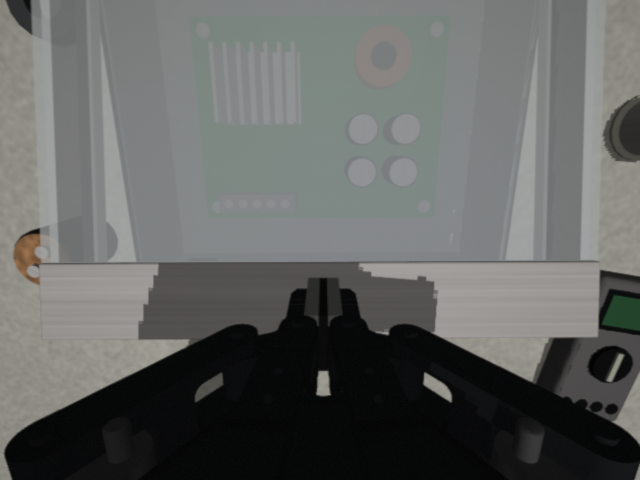

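The rail is now at rows 262–338 and still centred under the tip, so the lid is following. I'll keep going.

Emit:
drive_tool:
  commands:
    - {"linear":[-0.002,0,0.005],"dr":[0,-0.2,0],"jaw":1}
    - {"linear":[-0.002,0,0.005],"dr":[0,-0.2,0],"jaw":1}
    - {"linear":[-0.002,0,0.005],"dr":[0,0,0],"jaw":1}
    - {"linear":[-0.002,0,0.005],"dr":[0,0,0],"jaw":1}
    - {"linear":[-0.002,0,0.005],"dr":[0,0,0],"jaw":1}
    - {"linear":[-0.001,0,0.005],"dr":[0,0,0],"jaw":1}
    - {"linear":[-0.001,0,0.004],"dr":[0,0,0],"jaw":1}

```text
clock: 5.1
tcp_pos: [0.4906, -0.2214, 0.1322]
orientation: [3.137, 0.14, -0.003]
contact_force: [1.3, 0.8, 1.1]
grip_width: 0.0
```

Emit:
drive_tool:
  commands:
    - {"linear":[0,0,0.003],"dr":[0,0,0],"jaw":1}
    - {"linear":[0,0,0.003],"dr":[0,0,0],"jaw":1}
    - {"linear":[0,0,0.003],"dr":[0,0,0],"jaw":1}

```text
clock: 5.48
tcp_pos: [0.4896, -0.2216, 0.1238]
orientation: [3.137, 0.139, -0.007]
contact_force: [-10.5, 3.8, 36.2]
grip_width: -0.0001
```

The force jumped at z=0.124, which is the shut height, so I'm backing off.

Emit:
drive_tool:
  commands:
    - {"linear":[0,0,-0.004],"dr":[0,0,0],"jaw":1}
    - {"linear":[0,0,-0.02],"dr":[0,0,0],"jaw":1}
    - {"linear":[0,0,-0.04],"dr":[0,0,0],"jaw":1}
    - {"linear":[-0.03,0,-0.04],"dr":[0,0,0],"jaw":1}
    - {"linear":[-0.04,0,-0.03],"dr":[0,0,0],"jaw":1}
    - {"linear":[0,0,0],"dr":[0,0,0],"jaw":1}

```text
clock: 6.22
tcp_pos: [0.4195, -0.2276, 0.2616]
orientation: [3.137, 0.141, -0.006]
contact_force: [0.1, 0.7, -0.7]
grip_width: -0.0002
```

```bash
python3 -c "
from h import *
u=np.arctan2(.093,.0377)
plan([.62,.257,.25],u+np.pi/2,12)
for n in ('wrist','scene','top'): cv2.imwrite(f'pics/{n}4.png',viewer.grab_frame(n)[:,:,::-1])
b=cv2.imread('pics/scene4.png');a=cv2.imread('pics/top4.png')
A=cv2.resize(b[150:300,150:310],None,fx=2.5,fy=2.5,interpolation=cv2.INTER_CUBIC);B=cv2.resize(a[190:310,310:450],None,fx=2.5,fy=2.5,interpolation=cv2.INTER_CUBIC)
B=cv2.copyMakeBorder(B,0,A.shape[0]-B.shape[0],0,0,0);cv2.imwrite('pics/c4.png',np.hstack([A,B]))
"
```

```text
t 6.22 tcp [ 0.4195 -0.2276  0.2616] F [ 0.07  0.73 -0.68] w -0.0002 j7 -1.14
tool x,y in world [ 0.996  0.09  -0.004] [ 0.09  -0.996  0.001] [-0.004 -0.002 -1.   ]
shift [ 0.2432 -0.4647  0.0102] per row [ 0.0203 -0.0387  0.0008] rot [-6.000e-02  2.300e-01 -6.279e+01] per row [-0.    0.02 -5.23]
```

View pics/wrist4.png

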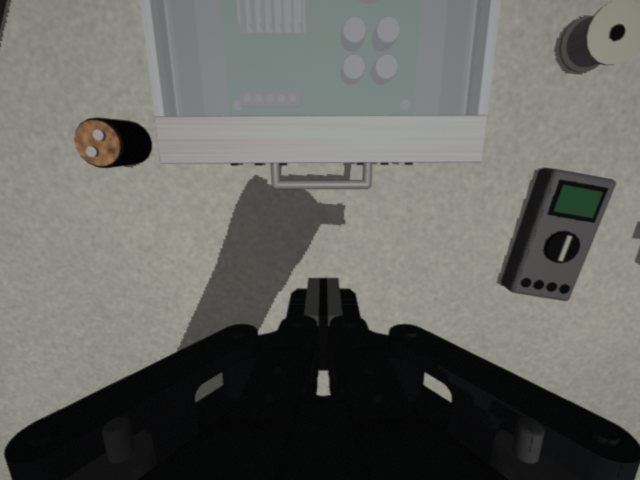

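View pics/c4.png

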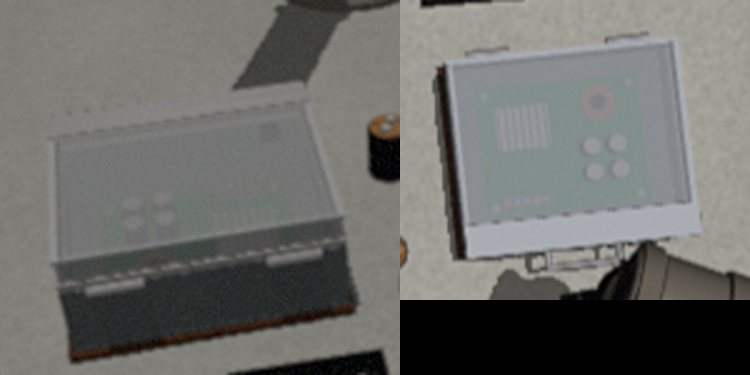

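The lid looks flush in all three views. I'll check its height numerically.

Run:
```python
from h import *
T=lambda x,y:((x+.5)/2.5-.5+150,(y+.5)/2.5-.5+150)
# expected shut
H=np.array([.6915,-.203,.085]);fx=np.array([.9962,.087,0]);fy=np.array([-.087,.9962,0])
for n,y,w,s in(("L",.13,(157,163),T(303,84)),("R",-.13,(484,162),T(48,117))):
    print(n,tri("wrist",w,"scene",s))
    for th in(0,.03,.1):
        X=H+fx*(-.222*np.cos(th)+.039*np.sin(th))+fy*y+np.array([0,0,.222*np.sin(th)+.039*np.cos(th)])
        for c in("wrist","scene"):
            q=P(c)@np.r_[X,1];print(th,c,np.round(q[:2]/q[2],1),np.round({"wrist":w,"scene":s}[c],1))
```

```text
L (array([ 0.46074547, -0.09005438,  0.12005866]), array([3.58, 0.63]))
0 wrist [161.7 164.7] [157 163]
0 scene [270.2 181.4] [270.9 183.3]
0.03 wrist [157.6 163.7] [157 163]
0.03 scene [270.1 179.5] [270.9 183.3]
0.1 wrist [147.2 160. ] [157 163]
0.1 scene [270.  175.3] [270.9 183.3]
R (array([ 0.48478184, -0.34942884,  0.12277615]), array([0.18, 0.03]))
0 wrist [486.6 166.3] [484 162]
0 scene [167.9 195.5] [168.9 196.5]
0.03 wrist [490.7 165.3] [484 162]
0.03 scene [167.4 193.6] [168.9 196.5]
0.1 wrist [501.3 161.7] [484 162]
0.1 scene [166.1 189.3] [168.9 196.5]
```

The corner heights come out at 0.120–0.123 m, against 0.124 m expected, so the lid angle is about 0 and it is shut. Next I move above the well.

Emit:
drive_tool:
  commands:
    - {"linear":[0.012,-0.024,0],"dr":[0,0,0],"jaw":1}
    - {"linear":[0.022,-0.043,0],"dr":[0,0,0],"jaw":1}
    - {"linear":[0.026,-0.05,0],"dr":[0,0,0],"jaw":1}
    - {"linear":[0.026,-0.05,0],"dr":[0,0,0],"jaw":1}
    - {"linear":[0.026,-0.05,0],"dr":[0,0,0],"jaw":1}
    - {"linear":[0.026,-0.05,0],"dr":[0,0,0],"jaw":1}
    - {"linear":[0.022,-0.043,0],"dr":[0,0,0],"jaw":1}
    - {"linear":[0.012,-0.024,0],"dr":[0,0,0],"jaw":1}

```text
clock: 7.38
tcp_pos: [0.5668, 0.137, 0.246]
orientation: [-3.13, -0.147, 0.035]
contact_force: [-0.6, -0.0, 0.1]
grip_width: 0.0001
```

Emit:
drive_tool:
  commands:
    - {"linear":[0,0,0],"dr":[0,0,-9],"jaw":1}
    - {"linear":[0,0,0],"dr":[0,0,-9],"jaw":1}
    - {"linear":[0,0,0],"dr":[0,0,-9],"jaw":1}
    - {"linear":[0,0,0],"dr":[0,0,-9],"jaw":1}
    - {"linear":[0,0,0],"dr":[0,0,-9],"jaw":1}
    - {"linear":[0,0,0],"dr":[0,0,-9],"jaw":1}
    - {"linear":[0,0,0],"dr":[0,0,-9],"jaw":1}
    - {"linear":[0,0,0],"dr":[0,0,0],"jaw":1}

```text
clock: 8.38
tcp_pos: [0.5654, 0.1498, 0.2306]
orientation: [-2.523, -1.808, 0.044]
contact_force: [-0.3, 0.2, 1.1]
grip_width: -0.0001
```

```bash
python3 -c "
from h import *
u=np.arctan2(.093,.0377)
plan([.62,.257,.19],u+np.pi/2,6)
"
```

```text
t 8.38 tcp [0.5654 0.1498 0.2306] F [-0.29  0.23  1.15] w -0.0001 j7 -0.88
tool x,y in world [ 0.321  0.947 -0.001] [ 0.946 -0.321 -0.047] [-0.045  0.014 -0.999]
shift [0.1191 0.0192 0.0396] per row [0.0198 0.0032 0.0066] rot [-2.7   0.15  3.33] per row [-0.45  0.03  0.56]
```

Emit:
drive_tool:
  commands:
    - {"linear":[0.015,0.003,0],"dr":[-1,0,1],"jaw":1}
    - {"linear":[0.02,0.003,0],"dr":[-1,0,1],"jaw":1}
    - {"linear":[0.02,0.003,0],"dr":[-0.7,0,1],"jaw":1}
    - {"linear":[0.015,0.003,0],"dr":[0,0,0],"jaw":1}
    - {"linear":[0,0,0],"dr":[0,0,0],"jaw":1}

```text
clock: 9.0
tcp_pos: [0.6018, 0.2145, 0.2248]
orientation: [-2.612, -1.741, 0.011]
contact_force: [-0.8, 0.3, -0.5]
grip_width: 0.0002
```

```bash
python3 -c "
from h import *
u=np.arctan2(.093,.0377)
plan([.62,.257,.19],u+np.pi/2,6)
c=viewer.calibration('wrist');np.savez('c5.npz',**c)
cv2.imwrite('pics/w5.png',viewer.grab_frame('wrist')[:,:,::-1])
"
```

```text
t 9.0 tcp [0.6018 0.2145 0.2248] F [-0.84  0.26 -0.47] w 0.0002 j7 -1.06
tool x,y in world [ 0.385  0.923 -0.005] [ 0.923 -0.385 -0.006] [-0.007 -0.002 -1.   ]
shift [0.0464 0.0006 0.0346] per row [0.0077 0.0001 0.0058] rot [-0.35  0.26 -0.57] per row [-0.06  0.04 -0.1 ]
```

View pics/w5.png

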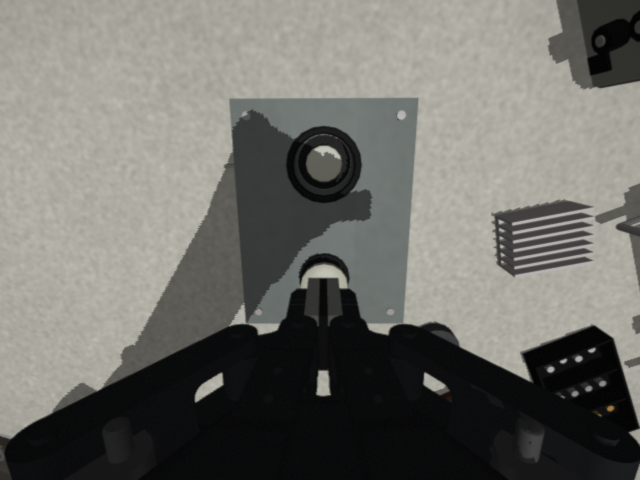

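The wrist view shows the collar centred at about (324,164), with the key inside it at (324,162).

```bash
python3 -c "
from h import *
c=dict(np.load('c5.npz'))
print(onz('wrist',(324,164),.086,c),onz('wrist',(324,163),.064,c))
M=c['K']@np.c_[c['R'],c['t']]
T=lambda x,y,s,ox,oy:((x+.5)/s-.5+ox,(y+.5)/s-.5+oy)
for n,p in(('top',T(213,254,6,175,195)),('scene',T(482,211,6,340,185))):
  X=cv2.triangulatePoints(M,P(n),np.float64([[324],[164]]),np.float64(p).reshape(2,1));print(n,(X[:3]/X[3]).T)
"
```

```text
[0.62201592 0.26047826 0.086     ] [0.62173116 0.25989445 0.064     ]
top [[0.6208402  0.2596133  0.06710005]]
scene [[0.62229336 0.26095506 0.08082201]]
```

Emit:
drive_tool:
  commands:
    - {"linear":[0.016,0,0.01],"dr":[0,0,0],"jaw":1}
    - {"linear":[0.018,0,0.02],"dr":[-0.3,0.2,0],"jaw":1}
    - {"linear":[0.013,0,0.025],"dr":[0,0,0],"jaw":1}
    - {"linear":[0,0,0.02],"dr":[0,0,0],"jaw":1}
    - {"linear":[0,0,0],"dr":[0,0,0],"jaw":1}

```text
clock: 9.68
tcp_pos: [0.6197, 0.2583, 0.1424]
orientation: [2.616, 1.739, -0.007]
contact_force: [0.3, -0.9, 0.2]
grip_width: -0.0002
```

```bash
python3 -c "
from h import *
u=np.arctan2(.093,.0377)
plan([.621,.259,.064],u+np.pi/2,6)
c=viewer.calibration('wrist');np.savez('c6.npz',**c)
cv2.imwrite('pics/w6.png',viewer.grab_frame('wrist')[:,:,::-1])
s=viewer.grab_frame('scene')[:,:,::-1];cv2.imwrite('pics/s6.png',cv2.resize(s[100:290,310:490],None,fx=3,fy=3,interpolation=cv2.INTER_CUBIC))
"
```

```text
t 9.68 tcp [0.6197 0.2583 0.1424] F [ 0.26 -0.92  0.19] w -0.0002 j7 -1.16
tool x,y in world [ 0.387  0.922 -0.004] [ 0.922 -0.387 -0.002] [-0.004 -0.003 -1.   ]
shift [0.0015 0.0012 0.0784] per row [0.0002 0.0002 0.0131] rot [-0.14  0.23 -0.72] per row [-0.02  0.04 -0.12]
```

View pics/w6.png

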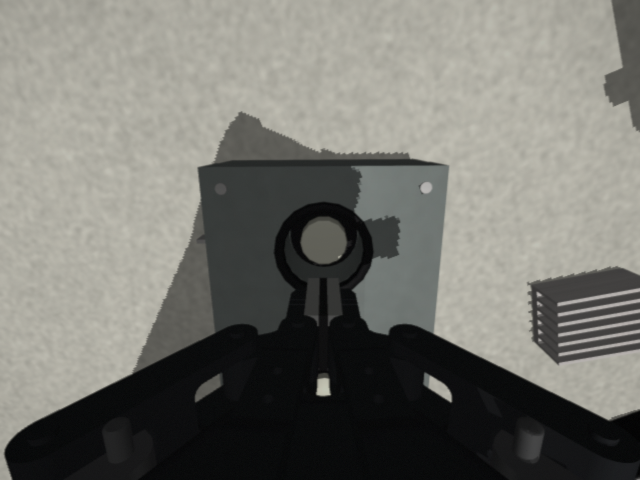

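View pics/s6.png

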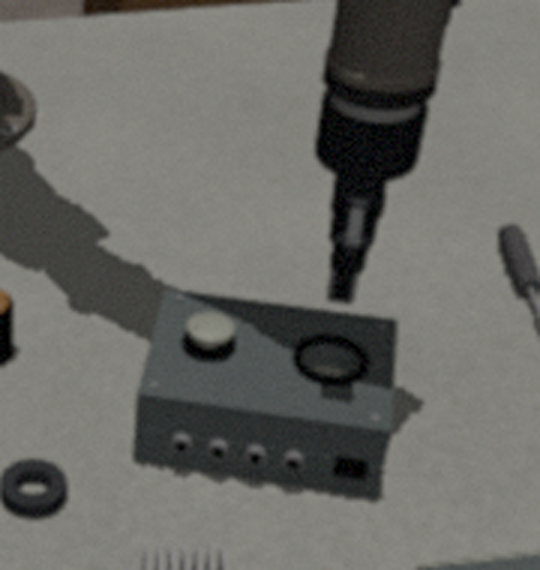

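```bash
python3 -c "
from h import *
c=dict(np.load('c6.npz'))
print(onz('wrist',(323.5,250),.086,c),onz('wrist',(323.3,241),.064,c))
"
```

```text
[0.62205594 0.26162871 0.086     ] [0.62162907 0.26093743 0.064     ]
```

Emit:
drive_tool:
  commands:
    - {"linear":[0.002,0.001,0.015],"dr":[0,0,0],"jaw":1}
    - {"linear":[0.001,0,0.015],"dr":[0,0,0],"jaw":1}
    - {"linear":[0,0,0.01],"dr":[0,0,0],"jaw":1}
    - {"linear":[0,0,0],"dr":[0,0,0],"jaw":1}

```text
clock: 10.28
tcp_pos: [0.6242, 0.2607, 0.1039]
orientation: [2.617, 1.735, 0.002]
contact_force: [-0.8, 0.3, -0.5]
grip_width: 0.0002
```

```bash
python3 -c "
from h import *
u=np.arctan2(.093,.0377)
plan([.6215,.26,.064],u+np.pi/2,6)
"
```

```text
t 10.28 tcp [0.6242 0.2607 0.1039] F [-0.84  0.28 -0.5 ] w 0.0002 j7 -1.18
tool x,y in world [0.389 0.921 0.   ] [ 0.921 -0.389  0.002] [ 0.002 -0.001 -1.   ]
shift [-0.0017 -0.0023  0.0398] per row [-0.0003 -0.0004  0.0066] rot [ 0.13 -0.02 -0.83] per row [ 0.02 -0.   -0.14]
```

Emit:
drive_tool:
  commands:
    - {"linear":[-0.002,-0.002,0.008],"dr":[0,0,0],"jaw":1}
    - {"linear":[0,0,0.01],"dr":[0,0,0],"jaw":1}
    - {"linear":[0,0,0.01],"dr":[0,0,0],"jaw":1}
    - {"linear":[0,0,0.005],"dr":[0,0,0],"jaw":1}

```text
clock: 10.78
tcp_pos: [0.6219, 0.2597, 0.0694]
orientation: [2.617, 1.735, 0.004]
contact_force: [-0.3, 0.6, 0.2]
grip_width: 0.0
```

Emit:
drive_tool:
  commands:
    - {"linear":[0,0,0.003],"dr":[0,0,0],"jaw":1}
    - {"linear":[0,0,0.003],"dr":[0,0,0],"jaw":1}
    - {"linear":[0,0,0.002],"dr":[0,0,0],"jaw":1}

```text
clock: 11.15
tcp_pos: [0.6219, 0.2598, 0.0611]
orientation: [2.617, 1.735, 0.004]
contact_force: [-1.6, -0.7, 1.5]
grip_width: -0.0
```

Emit:
drive_tool:
  commands:
    - {"linear":[0,0,0.002],"dr":[0,0,0],"jaw":1}
    - {"linear":[0,0,0.0015],"dr":[0,0,0],"jaw":1}

```text
clock: 11.4
tcp_pos: [0.6219, 0.2598, 0.0581]
orientation: [2.617, 1.735, 0.004]
contact_force: [-2.9, -1.3, 8.7]
grip_width: -0.0001
```

Emit:
drive_tool:
  commands:
    - {"linear":[0,0,0.001],"dr":[0,0,0],"jaw":1}

```text
clock: 11.52
tcp_pos: [0.6219, 0.2598, 0.058]
orientation: [2.616, 1.734, 0.004]
contact_force: [-4.0, -2.1, 11.0]
grip_width: 0.0002
```

The key is at its stop: z stays at 0.058 while the force rises to 11 N. I'll withdraw straight up now.

Emit:
drive_tool:
  commands:
    - {"linear":[0,0,-0.005],"dr":[0,0,0],"jaw":1}
    - {"linear":[0,0,-0.01],"dr":[0,0,0],"jaw":1}
    - {"linear":[0,0,-0.02],"dr":[0,0,0],"jaw":1}
    - {"linear":[0,0,-0.03],"dr":[0,0,0],"jaw":1}
    - {"linear":[0,0,-0.04],"dr":[0,0,0],"jaw":1}
    - {"linear":[0,0,-0.04],"dr":[0,0,0],"jaw":1}
    - {"linear":[-0.02,0,-0.02],"dr":[0,0,0],"jaw":1}
    - {"linear":[-0.02,0,0],"dr":[0,0,0],"jaw":1}

```text
clock: 12.52
tcp_pos: [0.6064, 0.2252, 0.235]
orientation: [2.614, 1.739, 0.016]
contact_force: [0.1, -0.1, -0.1]
grip_width: -0.0002
```

Emit:
drive_tool:
  commands:
    - {"linear":[-0.05,0,0],"dr":[0,0,0],"jaw":1}
    - {"linear":[-0.05,0,0],"dr":[0,0,0],"jaw":1}
    - {"linear":[-0.05,0,0],"dr":[0,0,0],"jaw":1}
    - {"linear":[0,0,0],"dr":[0,0,0],"jaw":1}
    - {"linear":[0,0,0],"dr":[0,0,0],"jaw":1}

```text
clock: 13.15
tcp_pos: [0.5431, 0.0783, 0.2311]
orientation: [2.618, 1.734, 0.01]
contact_force: [-0.2, -0.7, 0.4]
grip_width: -0.0001
```

```bash
python3 -c "
from h import *
for n in ('wrist','scene','top'): cv2.imwrite(f'pics/{n}7.png',viewer.grab_frame(n)[:,:,::-1])
a=cv2.imread('pics/top7.png');b=cv2.imread('pics/scene7.png')
f=lambda i,r:cv2.resize(i[r[0]:r[1],r[2]:r[3]],(390,290),interpolation=cv2.INTER_CUBIC)
r1=(195,295,175,285);r2=(185,275,340,460);r3=(150,300,150,310)
cv2.imwrite('pics/c7.png',np.vstack([np.hstack([f(a,r1),f(b,r2)]),np.hstack([f(cv2.imread('pics/top0.png'),r1),f(b,r3)])]))
print(monitor.get_obs()['clock'],monitor.get_obs()['tcp_pos'])
"
```

```text
13.3 [0.54353823 0.07925534 0.23113029]
```

View pics/c7.png

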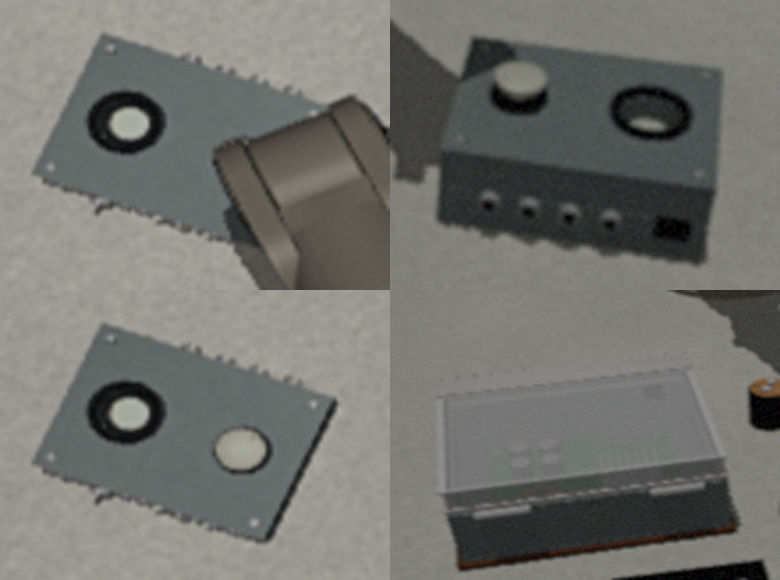

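View pics/top7.png

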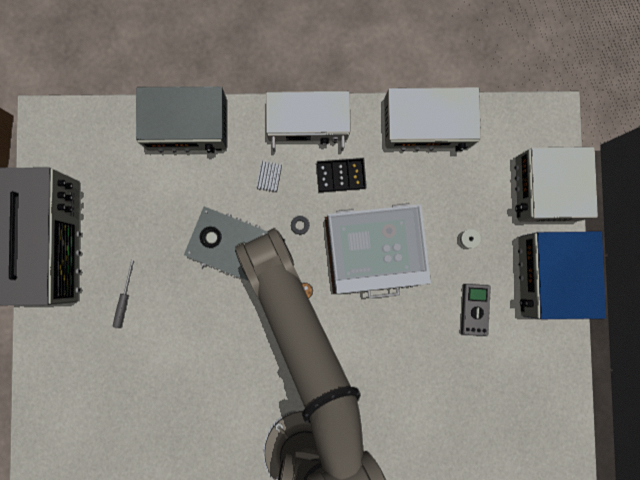

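The unit hasn't moved, the reset key and stop key are up, the lid is flush, the bystanders are in place, and the arm is clear. I'm handing in.

```bash
python3 -c "
from bench import job
print(job.hand_in())"
```

```text
the job is handed in; nothing more can be done
None
```

I closed the lid first, then pressed the sunken reset key fully down, let it come back up and handed the job in. The last checks passed, with one point less gentle than I wanted. The clock stood at 13.3 s, well inside the 48 s limit.

- **Lid:** I pushed the front rail down along its arc with the closed fingertips. They stopped at z = 0.124 m, the shut height, and the measured rail corners came out at 0.120–0.123 m.
- **Lid force:** on the last step the force peaked at about 36 N when the lid reached its stop. That was harder than planned, and I backed off at once.
- **Reset key:** I pressed it until it stopped at z = 0.058 m, 28 mm below the mouth, with the force rising to 11 N. I then withdrew straight up.
- **Last pictures:** the lid was flush, the reset and stop keys were up, and the unit was where it started. The bystanders in view had not moved, and the arm stood clear with almost no force on it. The arm partly hid the capacitor in the top view, but it looked in place in the scene view.
- **Disagreement between views:** the camera views differed by a few millimetres, up to about 8 mm in height. I used the stated heights, the wrist views and touch to settle it.

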